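# Take up the end float of the skylight winder's shaft

## Robot

A 6-joint arm with a two-finger parallel gripper is mounted at the origin on the work surface. World frame = base frame: x ahead of the robot, y to its left, z up, the work surface at z = 0. Lengths are in mm, angles in degrees, forces in N, time in s.
With the tool pointing down it reaches from about 300 to 850 mm from the base axis. Payload 4.2 kg.
Tool frame: the origin (TCP) lies midway between the tips of the shut fingers; the grasp point (between the pads) lies 19 mm behind it; z points along the fingers, y is the line along which they close (so a half turn about z gives the same grasp; the last joint's range is limited). The gripper opens to 91 mm and grips with 3 to 60 N. Pads are 32 mm wide; open, the fingers measure 118 mm over their backs; the gripper's body (76 mm by 178 mm) begins 60 mm behind the grasp point.
Start: joints at [-68.411, 18.312, 89.639, -0, 72.044, -1.146], TCP at [222.224, -530.339, 213.976] pointing down, gripper open.
Joint ranges: [-177.97, 177.97], [-48.28, 115.42], [12.27, 149.76], [-77.06, 257.06], [2.81, 150.46], [-146.56, 146.56]. Speed limits (degrees/s): [147.25, 147.25, 180, 180, 180, 180].

## Interface

Orientations are given as [roll, pitch, yaw] about the fixed x, y, z axes, in that order (R = Rz(yaw) Ry(pitch) Rx(roll)).
In Python, from workcell import state, grab_frame, camera_model, job_done gives the robot as it stands.
- The arm moves only by the shell command python3 -m pendant 'ROWS' [OPENING] [FORCE]. ROWS is a JSON list of rows, 1 to 8 of them, each written [[dx, dy, dz], [rx, ry, rz]]: dx, dy, dz in mm, then a rotation vector rx, ry, rz in degrees; each row shifts and turns the commanded pose from where the row before left it, along the tool's axes as they then stand; what a row does not reach is not made up. A row lasts 1/10 s, in which the tool goes at most 50 mm and 8.59 degrees, less where a joint would pass 70% of its speed; a pose out of reach is approached as far as the arm can. OPENING is the finger opening in mm, set as the command begins (- or left out keeps the last). The fingers move at their own pace and stop on an object; FORCE is the grip in N (left out, the last holds). Time passes only in rows, so rows that do not move let the fingers close. It prints the time, the measured TCP pose, the force, the opening and the grip force at its end. Input that does not fit is refused with a message, and nothing moves.
- state(): the state, without advancing time (a new reading comes with each control period).
- grab_frame(name): name is "scene" or "top" or "wrist"; returns the picture (420x560x3 uint8, blue, green, red); there is no depth.
- camera_model(name): a dict with "fx", "fy", "cx", "cy" (pixels), "D" ([k1, k2, p1, p2, k3] as OpenCV has them; the pictures are not rectified), "T" (4x4, takes a point from camera to world coordinates). Camera axes: x right, y up, looking along -z (the intrinsics and any distortion apply to the point x, -y, -z); pixel columns grow to the right and rows downward; lengths in mm; the calibration is good to about 2 mm. A picture is of the moment at which its call begins: read the wrist's pose just before it. camera_model takes no time and is no camera call; for the wrist camera it gives the pose at the moment of the call.
- job_done(): hands the job in; it is judged then, once.
The state is a dict: "time_s": time; "qpos": joint angles; "qvel": joint speeds; "effort": joint torques, N m; "ee_pos": TCP position; "ee_rot": TCP orientation; "force": force on the tool from outside, world axes, zero at the start; "torque": the same for the moment, N m; "gripper_width": finger opening in mm; "gripper_force": force on a finger pad.
Only numpy, scipy, OpenCV 4.12 (cv2) and the standard library are available. Lean on these libraries where they do the work, as an engineer would, in place of code of your own. Each camera call takes 0.05 s, during which the arm holds its last target. There are 200 camera calls.

## Task

The drive shaft of the skylight winder slides too far end to end. Without ever forcing it, pull it out and then push it in, feeling for both stops to find how much play it has; then drop over it, in the gap between its collar and the bearing, the one horseshoe spacer that leaves it free but with no more than 5 mm of play. Then pull the shaft out against the spacer and push it back in to feel both stops once more, and leave it pushed in, with the other spacer still in its block and everything else undisturbed.

Things in the scene. Friction and masses are not known exactly. Their poses are not given: they have to be found in the camera images.
- winder: fixed skylight winder: grey base plate 120 mm (x) by 260 mm (y, -155 to +105), 12 mm thick, carrying in a row along its y axis gearbox, bare shaft, collar, bearing, handwheel. Origin on the ledge below the shaft axis and the middle of the bare shaft; z up; +y runs along the shaft from gearbox to handwheel: +y pulls the shaft out, -y pushes it in
- gearbox: aluminium worm gearbox fixed on the winder (same origin and axes): 90 mm wide (x), y -133 to -47 mm, top at 100 mm, with a spindle and lever to 115 mm. The shaft enters through a seal; its inner stop is a fibre thrust face inside, out of sight, at a place that differs from one winder to another
- bearing: grey pedestal bearing of the shaft on the winder (same origin and axes as the winder): 40 mm wide, y from 65 to 90 mm, rounded top of 20 mm radius about the shaft axis. When no spacer is in, the collar meeting its face is the outer stop
- bearing_face (a point): point on the shaft axis in the face of the bearing that looks to the collar; axes as the winder. The shaft axis is 75 mm above the ledge
- shaft: steel shaft, 14 mm thick, level along y, axis 75 mm above the ledge; only slides along its axis, rubs with 1.5 N, stays where left. Carries a dark collar 32 mm wide, 14 mm long, on the bearing's gearbox side, and a black handwheel 108 mm wide, 76 mm beyond the bearing face. Play with no spacer: 6 to 12.5 mm. Stops yield under 0.1 mm/N; felt from 2 N held 0.1 s; over 25 N is forcing it
- shaft_grip (a point): point on the shaft axis in the middle of the bare length between gearbox and collar, where it can be pinched from above across the shaft; the bare length runs at least 36 mm to either side of it; moves with the shaft
- collar_face (a point): point on the shaft axis in the face of the collar that looks to the bearing; moves with the shaft; its distance from bearing_face is the gap (0 when they touch, the whole play when the shaft is pushed fully in)
- spacer_thin: yellow-painted steel horseshoe spacer, 4 mm thick (y), upright in the slot of a pine block: two legs 54 mm long with rounded ends, a 20 mm slot between them open below, 40 mm wide overall (x), bridge up to 70 mm, light plastic grip tab above it 26 mm wide (x), 10 mm thick (y), up to 102 mm. Origin in the middle of the leg ends, z up. About 60 g
- spacer_thin_seat (a point): point of the yellow spacer, 47 mm above its leg ends, that lies on the shaft axis when the spacer hangs fully down on the shaft
- spacer_thin_grip (a point): middle of the pads' place on the yellow spacer's tab, 88 mm above its leg ends (the tab spans 70 to 102 mm)
- spacer_thick: blue-painted steel horseshoe spacer, 8 mm thick, otherwise the same shape, sizes and axes as the yellow one, standing in the other block. About 110 g
- spacer_thick_seat (a point): point of the blue spacer, 47 mm above its leg ends, that lies on the shaft axis when the spacer hangs fully down on the shaft
- spacer_thick_grip (a point): middle of the pads' place on the blue spacer's tab, 88 mm above its leg ends
- block_a: fixed pine block 66 by 36 by 28 mm with a slot 20 mm deep that holds the yellow spacer upright; origin at the middle of its underside
- block_b: fixed pine block 66 by 36 by 28 mm with a slot 20 mm deep that holds the blue spacer upright; origin at the middle of its underside
- pot_basil: terracotta pot of basil, 124 mm wide, pot 110 mm tall, origin under its middle; leave alone
- pot_thyme: terracotta pot of thyme, 112 mm wide, pot 100 mm tall, origin under its middle; leave alone
- pot_chives: terracotta pot of chives, 112 mm wide, pot 100 mm tall, origin under its middle; leave alone
- watering_can: green plastic watering can, 130 mm wide and 180 mm tall, spout along its +y to 190 mm, handle along -y to 125 mm; leave alone
- mister: stainless steel plant mister, 72 mm wide, 193 mm tall; leave alone
- saucer: white ceramic saucer, 140 mm wide, 22 mm tall; leave alone
- dibber: wooden dibber, 216 mm long, lying on the ledge along its x axis; leave alone
Things that resemble listed ones, but are neither listed nor needed, are in the scene too. There is more than one size of the spacer_thin; the job needs the smaller.

How it is judged:
By the outcome, as a careful person would: the job done as asked, in the order asked, and still so for the second after the job is handed in, with the robot touching nothing.
It also fails if it takes over 72 s, if anything falls off the work surface, if the arm or the gripper's body presses on something with over 40 N, if the wrist force passes 120 N, or if a joint passes its speed limit or range.

## Working session

There is one attempt and no reset: what is moved stays moved. The work goes in short steps, Python scripts to look and compute and a shell command to move; the robot and the scene stay as the last step left them, time stands still between calls to the robot, and variables do not carry over. Pictures are saved under pics/ and viewed, at most 11 in all, crops included, and the job is handed in when it is done.

```bash
ls; mkdir -p pics
python3 - <<'E'
from workcell import *
import cv2,numpy as np
s=state();print(s)
a=grab_frame("scene");b=grab_frame("top")
cv2.imwrite("pics/scene.png",a);cv2.imwrite("pics/top.png",b)
for n in("scene","top","wrist"):
    m=camera_model(n);print(n,m)
E
```

```text
pics
{'time_s': 0.0, 'qpos': array([-6.84105226e+01,  1.83508035e+01,  8.97064980e+01, -1.81612567e-03,
        7.20423449e+01, -1.14524563e+00]), 'qvel': array([ 0.09928557, -0.00465897, -0.00401537, -0.06028667,  0.1477615 ,
       -0.09432498]), 'effort': array([ 1.72105476e-03, -4.12457085e+01, -2.31974190e+01,  7.26512633e-02,
        4.58528416e-02, -1.59684532e-04]), 'ee_pos': array([ 222.03108002, -529.86111732,  213.1280431 ]), 'ee_rot': array([-1.79900339e+02, -2.65298558e-04,  2.27352843e+01]), 'force': array([-0.31715827, -0.18493383,  0.87548057]), 'torque': array([ 0.01233966, -0.02374881,  0.0187315 ]), 'gripper_force': 0.0, 'gripper_width': 91.18299653236642}
scene {'fx': 502.2682467245408, 'fy': 502.2682467245408, 'cx': 275.4489064133442, 'cy': 205.18838559226185, 'D': array([-0.10657003,  0.        ,  0.        ,  0.        ,  0.        ]), 'T': array([[ 5.57415736e-01, -5.93945395e-01,  5.80100478e-01,
         1.27190726e+03],
       [ 8.30173435e-01,  3.90337826e-01, -3.98055837e-01,
        -5.12485802e+02],
       [ 9.98827189e-03,  7.03466594e-01,  7.10658136e
[... 486 characters left out ...]
 [-3.70716534e-03,  2.28104819e-01,  9.73629523e-01,
         1.56938922e+03],
       [ 0.00000000e+00,  0.00000000e+00,  0.00000000e+00,
         1.00000000e+00]])}
wrist {'fx': 339.50348403072564, 'fy': 339.50348403072564, 'cx': 282.0852919530164, 'cy': 211.4761654968078, 'D': array([-0.06296156,  0.        ,  0.        ,  0.        ,  0.        ]), 'T': array([[ 3.87204512e-01,  8.86031901e-01,  2.54990462e-01,
         2.94440918e+02],
       [-9.21993342e-01,  3.72392781e-01,  1.06074943e-01,
        -4.98622434e+02],
       [-9.70823558e-04, -2.76172205e-01,  9.61107679e-01,
         3.83540266e+02],
       [ 0.00000000e+00,  0.00000000e+00,  0.00000000e+00,
         1.00000000e+00]])}
```

View pics/scene.png

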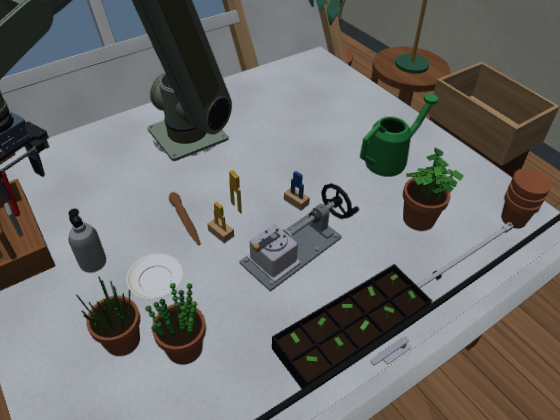

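View pics/top.png

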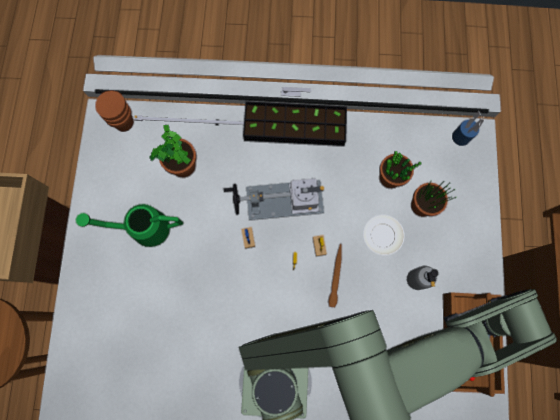

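The scene view shows the winder at (290,240). The blue spacer stands in its block at (297,190) and a yellow spacer in its block at (220,220). A second, larger yellow spacer stands loose without a block at (235,190). In the top view these are the winder at (285,198), blue (248,237), block yellow (320,244) and the loose yellow (295,260).

```bash
cat > h.py <<'E'
import numpy as np,cv2
from workcell import *
def cam(n):
    m=camera_model(n);K=np.array([[m['fx'],0,m['cx']],[0,m['fy'],m['cy']],[0,0,1.]]);return K,np.array(m['D']),np.array(m['T'])
def ray(c,uv):
    K,D,T=c;p=cv2.undistortPoints(np.array([[uv]],float),K,D)[0,0]
    d=T[:3,:3]@np.array([p[0],-p[1],-1]);return T[:3,3],d/np.linalg.norm(d)
def onz(c,uv,z):
    o,d=ray(c,uv);return o+d*(z-o[2])/d[2]
def tri(obs):
    A=np.zeros((3,3));b=np.zeros(3);L=[ray(c,uv) for c,uv in obs]
    for o,d in L:
        M=np.eye(3)-np.outer(d,d);A+=M;b+=M@o
    x=np.linalg.solve(A,b);return x,[np.linalg.norm(np.cross(x-o,d)) for o,d in L]
def proj(c,P):
    K,D,T=c;q=T[:3,:3].T@(np.array(P,float)-T[:3,3]);q=q*[1,-1,-1]
    return cv2.projectPoints(q.reshape(1,1,3),np.zeros(3),np.zeros(3),K,D)[0].ravel()
def mask(im,col):
    h=cv2.cvtColor(im,cv2.COLOR_BGR2HSV)
    lo,hi={'y':((18,140,90),(32,255,255)),'b':((100,110,40),(125,255,255)),'p':((8,50,110),(20,170,255))}[col]
    return cv2.inRange(h,lo,hi)
def blobs(m,amin=15):
    n,l,s,c=cv2.connectedComponentsWithStats(m);return [(c[i].round(1).tolist(),s[i].tolist()) for i in range(1,n) if s[i][4]>=amin]
E
python3 - <<'E'
from h import *
for n in('scene','top'):
    im=cv2.imread(f'pics/{n}.png');c=cam(n)
    for k in 'yb':
        for b in blobs(mask(im,k)): print(n,k,b,onz(c,b[0],60).round())
t=cam('top')
for uv in[(285,198),(247,219),(323,215),(322,179),(246,187),(236,199)]:print(uv,onz(t,uv,12).round(),onz(t,uv,75).round())
E
```

```text
scene y ([233.5, 174.1], [230, 171, 8, 8, 37]) [317.  -5.  60.]
scene y ([218.0, 205.2], [214, 202, 9, 7, 27]) [ 403. -104.   60.]
scene y ([256.0, 245.7], [254, 244, 5, 4, 18]) [579. -94.  60.]
scene b ([296.7, 183.3], [291, 172, 12, 26, 187]) [449. 124.  60.]
top y ([321.3, 242.0], [319, 237, 5, 12, 39]) [ 450. -128.   60.]
top y ([294.5, 258.5], [293, 252, 4, 15, 42]) [391. -44.  60.]
top b ([465.3, 133.4], [455, 120, 23, 25, 257]) [ 860. -616.   60.]
top b ([246.7, 234.5], [245, 229, 4, 13, 23]) [461. 117.  60.]
(285, 198) [604.  -2.  12.] [588.  -2.  75.]
(247, 219) [523. 123.  12.] [510. 118.  75.]
(323, 215) [ 552. -135.   12.] [ 537. -129.   75.]
(322, 179) [ 680. -127.   12.] [ 660. -122.   75.]
(246, 187) [636. 135.  12.] [618. 129.  75.]
(236, 199) [591. 166.  12.] [575. 159.  75.]
```

```bash
python3 -m pendant '[[[0,0,-45],[0,0,0]],[[0,0,-45],[0,0,0]],[[34,-27,-8],[0,0,0]],[[38,-30,0],[0,0,0]],[[38,-30,0],[0,0,0]],[[38,-30,0],[0,0,0]],[[38,-30,0],[0,0,0]],[[38,-30,0],[0,0,0]]]'; python3 -m pendant '[[[38,-30,0],[0,0,0]],[[38,-30,0],[0,0,0]],[[38,-30,0],[0,0,0]],[[38,-30,0],[0,0,-8.5]],[[0,0,0],[0,0,-8.5]],[[0,0,0],[0,0,-8.5]],[[0,0,0],[0,0,-8.5]],[[0,0,0],[0,0,-8.5]]]'; python3 -m pendant '[[[0,0,0],[0,0,-8.5]],[[0,0,0],[0,0,-8.5]],[[0,0,0],[0,0,-8.5]],[[0,0,0],[0,0,-8.5]],[[0,0,0],[0,0,-5]],[[0,0,0],[0,0,0]],[[0,0,0],[0,0,0]]]'
cat > snap.py <<'E'
import sys,pickle
from h import *
n=sys.argv[1];c=cam('wrist');im=grab_frame('wrist')
cv2.imwrite(f'pics/{n}.png',im);pickle.dump(c,open(f'pics/{n}.pkl','wb'))
E
python3 snap.py w1
```

```text
time_s: 0.9
ee_pos: [360.8, -278.6, 311.7]
ee_rot: [-180.0, 0.0, 22.7]
force: [1.3, 0.5, -0.2]
gripper_width: 91.2
gripper_force: 0.0
time_s: 1.7
ee_pos: [454.1, -110.7, 311.5]
ee_rot: [-179.9, 0.0, 65.6]
force: [-0.4, 1.3, -0.1]
gripper_width: 91.1
gripper_force: 0.0
time_s: 2.4
ee_pos: [454.1, -111.1, 311.7]
ee_rot: [-180.0, -0.0, 104.1]
force: [0.4, -0.1, 0.3]
gripper_width: 91.2
gripper_force: 0.0
```

View pics/w1.png

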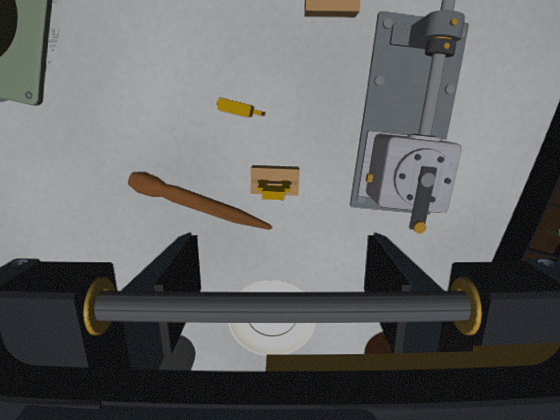

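Wrist view 1: block A with its yellow spacer is at (275,182), the loose yellow piece without a block at (240,106), the winder at the right with collar and bearing at (440,35), and the edge of block B at (332,5).

```bash
python3 -m pendant '[[[29,37,0],[0,0,0]],[[29,37,0],[0,0,0]],[[29,37,0],[0,0,0]],[[0,0,0],[0,0,7.7]],[[0,0,0],[0,0,0]],[[0,0,0],[0,0,0]]]'
python3 snap.py w2;  python3 -m pendant '[[[35,-30,0],[0,0,0]],[[35,-30,0],[0,0,0]],[[0,0,0],[0,0,0]],[[0,0,0],[0,0,0]]]'
python3 snap.py w3; python3 -c "
import cv2,numpy as np
a=cv2.imread('pics/w2.png');b=cv2.imread('pics/w3.png')
cv2.imwrite('pics/w23.png',cv2.resize(np.vstack([a[:290],b[:290]]),(580,600)))
c=np.hstack([cv2.resize(x,(400,600)) for x in (a[0:300,150:350],b[0:300,150:350])])"
```

```text
time_s: 3.05
ee_pos: [540.1, 0.3, 311.8]
ee_rot: [-180.0, 0.0, 96.6]
force: [1.1, -0.4, 0.6]
gripper_width: 90.8
gripper_force: 0.0
time_s: 3.5
ee_pos: [472.4, 62.8, 312.7]
ee_rot: [179.9, 0.0, 96.6]
force: [1.1, -0.5, -0.0]
gripper_width: 91.3
gripper_force: 0.0
```

View pics/w23.png

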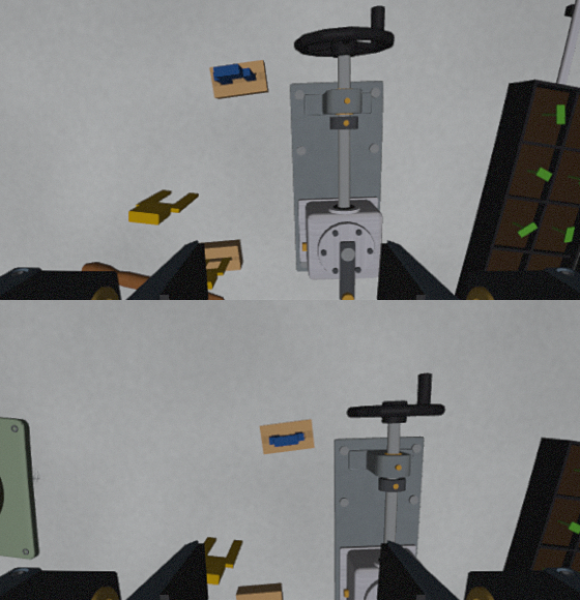

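In the stacked view, w2 (top) shows the blue spacer in block B at (240,77), the loose horseshoe at (163,207) and the winder bearing and collar at (343,100)/(343,122). In w3 (bottom) blue is at (287,438) and bearing and collar at (392,462)/(392,484). Next I enlarge the winder in both views and the spacers.

Run:
```python
import cv2,numpy as np
a=cv2.imread('pics/w2.png');b=cv2.imread('pics/w3.png')
A=cv2.resize(a[70:220,275:375],None,fx=4,fy=4,interpolation=2);B=cv2.resize(b[120:270,315:415],None,fx=4,fy=4,interpolation=2)
cv2.imwrite('pics/zw.png',np.hstack([A,B]))
w=cv2.imread('pics/w1.png')
A=cv2.resize(w[80:205,200:310],None,fx=3.6,fy=3.6,interpolation=2);B=cv2.resize(b[100:225,220:330],None,fx=3.6,fy=3.6,interpolation=2)
cv2.imwrite('pics/zs.png',np.hstack([A,B]))
```

```text
(no output)
```

View pics/zw.png

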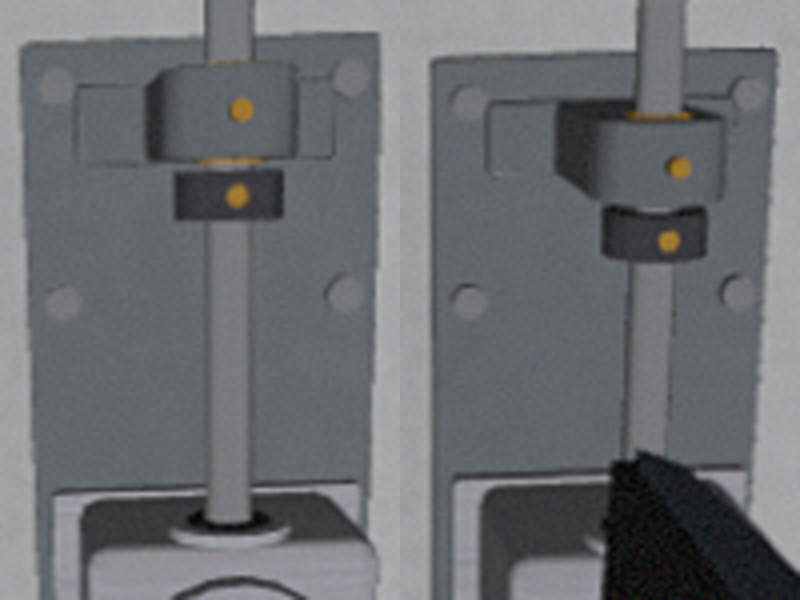

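View pics/zs.png

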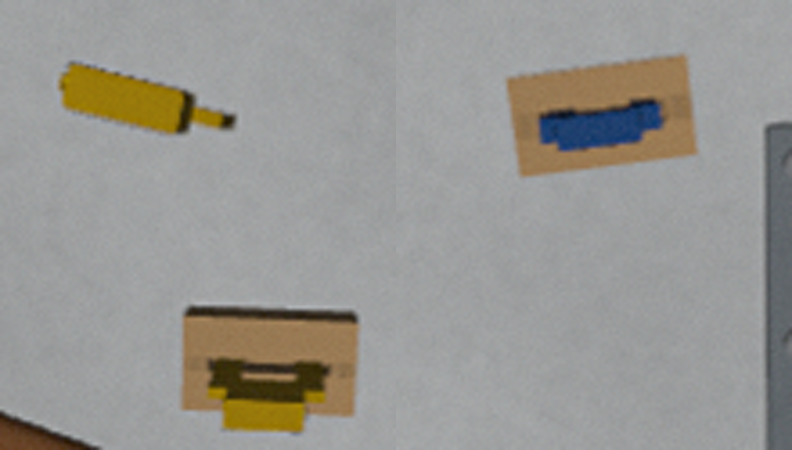

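The zoom shows the w2 bearing top edge at v≈110, the collar at v 113–124.5 and the shaft centre at u≈332. In w3 the shaft centre is at u≈378 and the collar at v 172–185. Candidates for the thin spacer are the piece in block A at (275,182) and the loose one at (240,106) in w1. The first fits, because it stands in a pine block slot and the other has none and looks larger; I check the sizes by measurement.

Run:
```python
from h import *
import pickle
C={n:pickle.load(open(f'pics/{n}.pkl','rb')) for n in('w1','w2','w3')}
p=lambda n,uv,z:onz(C[n],uv,z).round(1)
T=lambda *o:[np.round(x,1) for x in tri([(C[n],uv) for n,uv in o])]
print('corners',T(('w2',(280.5,81.5)),('w3',(323.2,135))),T(('w2',(369.5,78.3)),('w3',(408.8,132.5))))
print('ax w2',p('w2',(332.1,127.5),75),p('w2',(332.1,195),75))
print('ax w3',p('w3',(377.75,188.75),75),p('w3',(376.5,232.5),75))
print('bearing face',p('w2',(332.4,110),95),p('w3',(378.5,170),95))
print('collar',p('w2',(332,113),91),p('w2',(332,124.5),91),p('w3',(378,171.7),91),p('w3',(378,185),91))
print('dots',T(('w2',(275+242/4,70+110/4)),('w3',(315+279/4,120+166/4))),T(('w2',(275+237/4,70+196/4)),('w3',(315+269/4,120+241/4))))
# spacers
for n in C:
    im=cv2.imread(f'pics/{n}.png')
    for k in 'ybp':
        m=mask(im,k);m[230:]=0
        cs,_=cv2.findContours(m,0,2)
        for c in cs:
            if cv2.contourArea(c)>60:
                r=cv2.minAreaRect(c);print(n,k,np.round(r[0],1),np.round(r[1],1),round(r[2],1),'c@z28',p(n,r[0],28),'z102',p(n,r[0],102), cv2.boxPoints(r).round(0).tolist())
# axis triangulate height
def plane(n,a,b):
    o,d=ray(C[n],a);_,e=ray(C[n],b);nn=np.cross(d,e);return o,nn/np.linalg.norm(nn)
o1,n1=plane('w2',(332.1,127.5),(332.1,195));o2,n2=plane('w3',(377.75,188.75),(376.5,232.5))
d=np.cross(n1,n2);d/=np.linalg.norm(d);P=np.linalg.solve([n1,n2,[0,1,0]],[n1@o1,n2@o2,30]);print('axis',P,d)
```

```text
corners [array([524.1, 120.8,   4.7]), array([0.2, 0.2])] [array([640.1, 138.8,  10.3]), array([0., 0.])]
ax w2 [591.1  71.2  75. ] [603.7  -9.1  75. ]
ax w3 [591.7  67.6  75. ] [601.2  11.1  75. ]
bearing face [585.7  90.2  95. ] [582.   93.1  95. ]
collar [586.3  87.1  91. ] [588.2  74.7  91. ] [583.   90.6  91. ] [586.1  75.   91. ]
dots [array([586.9, 103.7,  96.2]), array([0.1, 0.1])] [array([589.8,  81.1,  91.1]), array([0.2, 0.2])]
w1 y [419.5 225.5] [ 7. 11.] 90.0 c@z28 [ 661.9 -132.9   28. ] z102 [ 624.9 -116.8  102. ] [[414.0, 222.0], [425.0, 222.0], [425.0, 229.0], [414.0, 229.0]]
w1 y [273.4 193.3] [33.1 11.7] 2.0 c@z28 [ 449.2 -138.5   28. ] z102 [ 446.9 -121.4  102. ] [[257.0, 199.0], [257.0, 187.0], [290.0, 188.0], [290.0, 200.0]]
w1 y [233.1 106.9] [34.2 11.9] 14.0 c@z28 [371.8 -40.3  28. ] z102 [382.1 -39.3 102. ] [[215.0, 109.0], [218.0, 97.0], [251.0, 105.0], [248.0, 117.0]]
w1 p [162.8 193.8] [75.8 13. ] 20.0 c@z28 [ 301.1 -176.5   28. ] z102 [ 323.  -153.2  102. ] [[125.0, 187.0], [129.0, 175.0], [201.0, 201.0], [196.0, 213.0]]
w1 p [274.5 181.4] [48.2 26.1] 2.0 
[... 398 characters left out ...]
], [153.0, 217.0]]
w2 b [225.3  70.6] [17.2 38.6] 82.2 c@z28 [454.  124.1  28. ] z102 [466.7 116.8 102. ] [[205.0, 65.0], [243.0, 60.0], [246.0, 77.0], [207.0, 82.0]]
w2 p [229.6  75.9] [30. 52.] 81.9 c@z28 [459.9 118.3  28. ] z102 [471.5 112.  102. ] [[202.0, 65.0], [253.0, 57.0], [257.0, 87.0], [206.0, 94.0]]
w3 b [276.5 134.9] [ 9.9 33.2] 81.9 c@z28 [460.  114.6  28. ] z102 [460.5 119.1 102. ] [[259.0, 132.0], [292.0, 128.0], [294.0, 137.0], [261.0, 142.0]]
w3 p [276.9 131.8] [27.9 50.1] 82.9 c@z28 [460.  118.7  28. ] z102 [460.5 122.4 102. ] [[250.0, 121.0], [300.0, 115.0], [303.0, 143.0], [254.0, 149.0]]
axis [597.12027436  30.          77.99662019] [ 0.14231128 -0.98646833  0.08141093]
```

```bash
python3 -m pendant '[[[-14.2,30,0],[0,0,-2.2]],[[-14.2,30,0],[0,0,0]],[[-14.2,30,30],[0,0,0]],[[-14.2,29,30],[0,0,0]],[[0,0,45],[0,0,0]],[[0,0,45],[0,0,0]],[[0,0,0],[0,0,0]],[[0,0,0],[0,0,0]]]' 50 20
```

```text
time_s: 4.35
ee_pos: [599.5, 22.9, 162.2]
ee_rot: [-180.0, 0.0, 98.7]
force: [1.0, -0.2, 0.5]
gripper_width: 49.8
gripper_force: 0.0
```

```bash
python3 -m pendant '[[[0,0,40],[0,0,0]],[[0,0,40],[0,0,0]],[[0,0,24],[0,0,0]],[[0,0,0],[0,0,0]],[[0,0,0],[0,0,0]]]'; python3 -m pendant '[[[0,0,0],[0,0,0]],[[0,0,0],[0,0,0]],[[0,0,0],[0,0,0]],[[0,0,0],[0,0,0]],[[0,0,0],[0,0,0]],[[0,0,0],[0,0,0]]]' 5 20
```

```text
time_s: 4.85
ee_pos: [601.2, 23.8, 60.8]
ee_rot: [179.7, 0.0, 98.7]
force: [0.7, -0.4, 0.7]
gripper_width: 49.9
gripper_force: 0.0
time_s: 5.45
ee_pos: [597.6, 23.8, 58.2]
ee_rot: [-179.9, 0.0, 98.7]
force: [-3.8, -0.1, 4.6]
gripper_width: 13.2
gripper_force: 20.0
```

```bash
for i in 1; do python3 -m pendant '[[[0.5,0,0],[0,0,0]],[[0.5,0,0],[0,0,0]],[[0.5,0,0],[0,0,0]],[[0,0,0],[0,0,0]]]'; done; python3 -m pendant '[[[0.4,0,0],[0,0,0]],[[0.4,0,0],[0,0,0]],[[0,0,0],[0,0,0]]]'
```

```text
time_s: 5.85
ee_pos: [597.4, 24.9, 58.2]
ee_rot: [-179.9, 0.0, 98.7]
force: [-3.5, -2.1, 5.7]
gripper_width: 13.4
gripper_force: 20.0
time_s: 6.15
ee_pos: [597.3, 25.7, 58.2]
ee_rot: [-179.9, 0.0, 98.8]
force: [-3.7, -1.4, 6.4]
gripper_width: 13.4
gripper_force: 20.0
```

```bash
python3 -m pendant '[[[0.5,0,0],[0,0,0]],[[0.5,0,0],[0,0,0]],[[0,0,0],[0,0,0]]]'; python3 -m pendant '[[[0.5,0,0],[0,0,0]],[[0.5,0,0],[0,0,0]],[[0,0,0],[0,0,0]]]'
```

```text
time_s: 6.45
ee_pos: [597.2, 26.7, 58.3]
ee_rot: [-179.9, 0.0, 98.7]
force: [-3.7, -1.9, 5.5]
gripper_width: 13.3
gripper_force: 20.0
time_s: 6.75
ee_pos: [597.1, 26.9, 58.2]
ee_rot: [-179.9, 0.1, 98.8]
force: [-4.0, -4.1, 6.2]
gripper_width: 13.3
gripper_force: 20.0
```

```bash
python3 -m pendant '[[[0.4,0,0],[0,0,0]],[[0,0,0],[0,0,0]],[[0,0,0],[0,0,0]],[[0,0,0],[0,0,0]]]'
```

```text
time_s: 7.15
ee_pos: [597.1, 26.9, 58.2]
ee_rot: [-179.9, 0.1, 98.8]
force: [-3.2, -5.6, 4.6]
gripper_width: 13.5
gripper_force: 20.0
```

Outer stop felt at about y 26.9. Now I push in.

```bash
python3 -m pendant '[[[-1,0,0],[0,0,0]],[[-1,0,0],[0,0,0]],[[-1,0,0],[0,0,0]],[[-1,0,0],[0,0,0]],[[-1,0,0],[0,0,0]],[[0,0,0],[0,0,0]]]';python3 -m pendant '[[[-0.5,0,0],[0,0,0]],[[-0.5,0,0],[0,0,0]],[[0,0,0],[0,0,0]]]';python3 -m pendant '[[[-0.5,0,0],[0,0,0]],[[-0.5,0,0],[0,0,0]],[[0,0,0],[0,0,0]]]'
```

```text
time_s: 7.75
ee_pos: [597.6, 23.8, 58.2]
ee_rot: [-179.9, -0.0, 98.7]
force: [-4.4, 0.8, 5.6]
gripper_width: 13.8
gripper_force: 20.0
time_s: 8.05
ee_pos: [597.7, 22.9, 58.2]
ee_rot: [-179.9, -0.0, 98.7]
force: [-5.5, 0.4, 5.3]
gripper_width: 13.3
gripper_force: 20.0
time_s: 8.35
ee_pos: [597.9, 22.0, 58.2]
ee_rot: [-179.9, -0.0, 98.7]
force: [-4.4, 0.9, 5.4]
gripper_width: 13.7
gripper_force: 20.0
```

```bash
python3 -m pendant '[[[-0.5,0,0],[0,0,0]],[[-0.5,0,0],[0,0,0]],[[0,0,0],[0,0,0]]]'
```

```text
time_s: 8.65
ee_pos: [598.1, 21.0, 58.2]
ee_rot: [-179.9, -0.0, 98.7]
force: [-4.5, 1.3, 5.8]
gripper_width: 13.6
gripper_force: 20.0
```

```bash
python3 -m pendant '[[[-0.5,0,0],[0,0,0]],[[-0.5,0,0],[0,0,0]],[[0,0,0],[0,0,0]]]' | sed -n '2p;4p';python3 -m pendant '[[[-0.4,0,0],[0,0,0]],[[-0.4,0,0],[0,0,0]],[[0,0,0],[0,0,0]]]'| sed -n '2p;4p'
```

```text
ee_pos: [598.1, 20.4, 58.2]
force: [-4.9, 2.5, 5.2]
ee_pos: [598.1, 20.4, 58.2]
force: [-5.1, 4.2, 5.0]
```

```bash
python3 -m pendant '[[[-0.4,0,0],[0,0,0]],[[-0.4,0,0],[0,0,0]],[[0,0,0],[0,0,0]]]' | sed -n '2p;4p'
```

```text
ee_pos: [598.1, 20.4, 58.2]
force: [-4.6, 7.4, 6.3]
```

```bash
python3 -m pendant '[[[-0.4,0,0],[0,0,0]],[[-0.4,0,0],[0,0,0]],[[0,0,0],[0,0,0]]]' | sed -n '2p;4p'
```

```text
ee_pos: [598.1, 20.4, 58.2]
force: [-5.2, 9.4, 6.4]
```

Inner stop felt at about y 20.4. The play is roughly 6.6 mm, so only the 4 mm yellow spacer fits and it leaves about 2.6 mm. I release, rise, and go to look at block A.

```bash
python3 -m pendant '[[[0.6,0,0],[0,0,0]],[[0,0,0],[0,0,0]],[[0,0,0],[0,0,0]],[[0,0,0],[0,0,0]]]' 45; python3 -m pendant '[[[0,0,-20],[0,0,0]],[[0,0,-40],[0,0,0]],[[0,0,-45],[0,0,0]],[[0,0,-45],[0,0,0]],[[0,0,0],[0,0,0]],[[0,0,0],[0,0,0]]]'; python3 snap.py g1;python3 -m pendant '[[[-20.3,-38.2,-8],[0,0,0]],[[-20.3,-38.2,-8],[0,0,0]],[[-20.3,-38.2,-8],[0,0,0]],[[-20.3,-38.2,-8],[0,0,0]],[[-20.3,-38.2,-8],[0,0,0]],[[-20.3,-38.2,-8],[0,0,0]],[[0,0,0],[0,0,8.5]],[[0,0,0],[0,0,8.5]]]'>/dev/null; python3 -m pendant '[[[0,0,0],[0,0,8.5]],[[0,0,0],[0,0,8.5]],[[0,0,0],[0,0,8.5]],[[0,0,0],[0,0,8.5]],[[0,0,0],[0,0,8.5]],[[0,0,0],[0,0,8.5]],[[0,0,0],[0,0,8.5]],[[0,0,0],[0,0,8.5]]]'>/dev/null;python3 -m pendant '[[[0,0,0],[0,0,1.7]],[[0,0,0],[0,0,0]],[[0,0,0],[0,0,0]]]'; python3 snap.py a1;python3 -m pendant '[[[45,0,-20],[0,0,0]],[[0,0,0],[0,0,0]],[[0,0,0],[0,0,0]]]';python3 snap.py a2
python3 - <<'E'
import cv2,numpy as np
g=cv2.imread('pics/g1.png');a=cv2.imread('pics/a1.png');b=cv2.imread('pics/a2.png')
cv2.imwrite('pics/m.png',np.vstack([cv2.resize(g[:300],(400,214)),np.zeros((2,400,3),np.uint8)]) if 0 else np.hstack([cv2.resize(x,(400,300)) for x in (a,b)]))
cv2.imwrite('pics/m2.png',np.vstack([np.hstack([cv2.resize(x,(400,300)) for x in (a,b)]),cv2.resize(g[0:210],(800,300))]))
E
```

```text
time_s: 10.25
ee_pos: [599.9, 17.6, 57.8]
ee_rot: [180.0, 0.0, 98.7]
force: [-0.3, 0.6, -0.5]
gripper_width: 42.5
gripper_force: 0.0
time_s: 10.85
ee_pos: [600.1, 17.7, 209.0]
ee_rot: [179.8, 0.0, 98.7]
force: [-0.9, 0.1, -0.1]
gripper_width: 44.9
gripper_force: 0.0
time_s: 12.8
ee_pos: [391.3, -137.2, 255.3]
ee_rot: [-180.0, 0.1, 12.1]
force: [0.3, -0.6, 0.6]
gripper_width: 45.1
gripper_force: 0.0
time_s: 13.15
ee_pos: [436.0, -127.8, 275.8]
ee_rot: [180.0, 0.0, 12.1]
force: [-0.3, -0.1, -0.8]
gripper_width: 44.8
gripper_force: 0.0
```

View pics/m2.png

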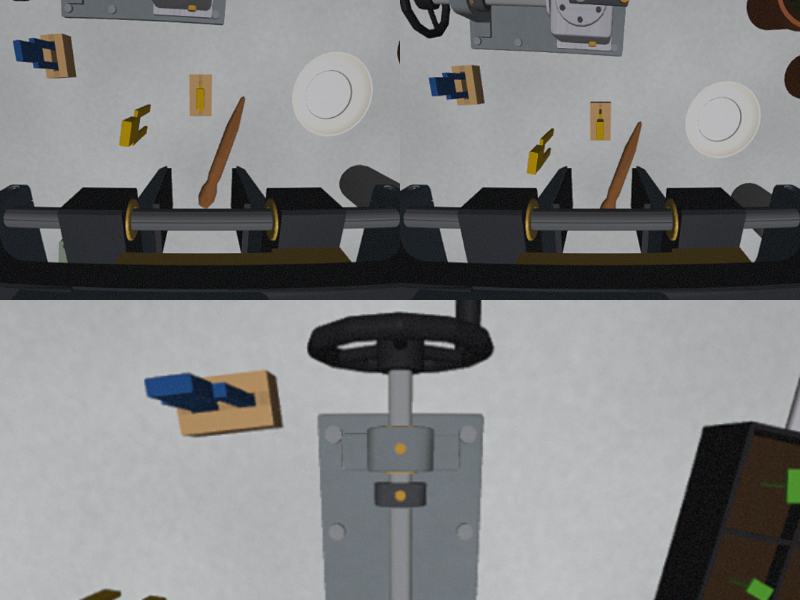

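Top row: block A with the tab top at about (200,98) in a1, and (600,128) in the montage for a2. The loose, larger yellow piece is at the left, away from any block. Bottom: the shaft is pushed in, with the gap between collar and bearing visible at (400,477).

```bash
python3 - <<'E'
from h import *
import pickle
C={n:pickle.load(open(f'pics/{n}.pkl','rb')) for n in('w1','a1','a2','g1')}
B={}
for n in('a1','a2'):
    im=cv2.imread(f'pics/{n}.png');m=mask(im,'y');m[230:]=0
    for c in cv2.findContours(m,0,2)[0]:
        if cv2.contourArea(c)>40:
            r=cv2.minAreaRect(c);x,y,w,h=cv2.boundingRect(c);print(n,np.round(r[0],1),np.round(r[1],1),round(r[2],1),(x,y,w,h))
            rows=[(int(q),np.ptp(np.where(m[q,x:x+w])[0])+1) for q in range(y,y+h,3)]
            print(rows);
            if 250<x<310: B[n]=(x,y,w,h)
    p=mask(im,'p');p[230:]=0
    for c in cv2.findContours(cv2.morphologyEx(p|m,3,np.ones((5,5))),0,2)[0]:
        if 500<cv2.contourArea(c)<4000:
            r=cv2.minAreaRect(c);print(' block',np.round(r[0],1),np.round(r[1],1),round(r[2],1),onz(C[n],r[0],28).round(1))
b1,b2=B['a1'],B['a2']
for f in(0,1):
    print('bottom corner',[np.round(v,1) for v in tri([(C['a1'],(b1[0]+f*b1[2]-.5,b1[1]+b1[3]-.5)),(C['a2'],(b2[0]+f*b2[2]-.5,b2[1]+b2[3]-.5))])])
    for z in(110,):
        for n,b in B.items(): print(n,z,onz(C[n],(b[0]+f*b[2]-.5,b[1]+b[3]-.5),z).round(1))
E
python3 -c "
import cv2,numpy as np
a=cv2.imread('pics/a1.png');b=cv2.imread('pics/a2.png')
A=cv2.resize(a[95:195,150:310],(400,250),interpolation=2)
Z=np.hstack([cv2.resize(a[95:170,250:310],(400,500),interpolation=2),cv2.resize(b[135:210,250:310],(400,500),interpolation=2)]);cv2.imwrite('pics/za.png',Z)"
```

```text
a1 [175.7 186.9] [13.8 35.6] 7.1 (168, 169, 17, 37)
[(169, np.int64(5)), (172, np.int64(14)), (175, np.int64(14)), (178, np.int64(14)), (181, np.int64(14)), (184, np.int64(14)), (187, np.int64(14)), (190, np.int64(14)), (193, np.int64(13)), (196, np.int64(14)), (199, np.int64(14)), (202, np.int64(17)), (205, np.int64(3))]
a1 [280. 136.] [40. 10.] 90.0 (275, 116, 11, 41)
[(116, np.int64(4)), (119, np.int64(4)), (122, np.int64(4)), (125, np.int64(11)), (128, np.int64(11)), (131, np.int64(11)), (134, np.int64(11)), (137, np.int64(11)), (140, np.int64(11)), (143, np.int64(11)), (146, np.int64(11)), (149, np.int64(11)), (152, np.int64(9)), (155, np.int64(5))]
a1 [268.3  10.3] [11.2  6.6] 8.1 (263, 7, 12, 8)
[(7, np.int64(4)), (10, np.int64(12)), (13, np.int64(10))]
 block [280.5 133. ] [58. 31.] 90.0 [ 447.1 -122.1   28. ]
 block [75.5 78. ] [63.  30.1] 81.3 [460.2 117.8  28. ]
a2 [186.3 221. ] [12.4 17.2] 6.3 (180, 212, 14, 18)
[(212, np.int64(2)), (215, np.int64(13)), (218, np.int64(12)), (221, np.int64(12)), (224, np.int64(13)), (227, np.int64(12))]
a2 [280. 183.] [24. 10.] 90.0 (275, 171, 11, 25)
[(171, np.int64(10)), (174, np.int64(10)), (177, np.int64(10)), (180, np.int64(10)), (183, np.int64(11)), (186, np.int64(10)), (189, np.int64(10)), (192, np.int64(10)), (195, np.int64(9))]
a2 [268.8  60.8] [10.   5.9] 11.3 (264, 58, 11, 7)
[(58, np.int64(6)), (61, np.int64(9)), (64, np.int64(4))]
 block [280. 170.] [52. 28.] 90.0 [ 446.9 -121.9   28. ]
 block [ 89.5 118.6] [57.4 28.6] 81.9 [460.7 118.3  28. ]
bottom corner [array([561.1, -78.8,  43.2]), array([0., 0.])]
a1 110 [544.9 -85.9 110. ]
a2 110 [553.1 -83.9 110. ]
bottom corner [array([563.7, -90.7,  43.1]), array([0.1, 0.1])]
a1 110 [547.  -95.8 110. ]
a2 110 [555.2 -93.9 110. ]
```

View pics/za.png

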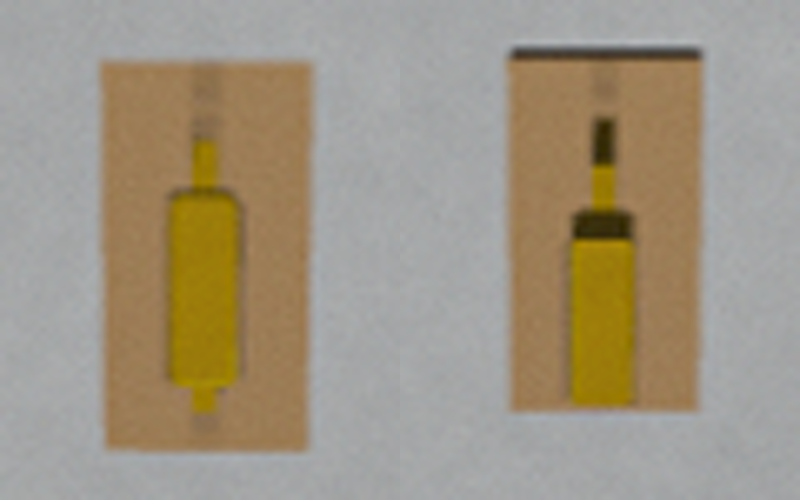

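The crop confirms the small yellow spacer upright in block A: the tab top is centred at (280.7,138.2) in a1 and (280.3,183.5) in a2, and it is aligned with the tool. The loose one has about a 14 px wide tab against 11 px here and no block, so it is the bigger one.

Run:
```python
from h import *
import pickle
C={n:pickle.load(open(f'pics/{n}.pkl','rb')) for n in('a1','a2')}
print(tri([(C['a1'],(280.75,138.2)),(C['a2'],(280.3,183.5))]))
print([onz(C[n],uv,110).round(1) for n,uv in (('a1',(280.75,123.2)),('a1',(280.75,153.2)),('a2',(280.3,170.7)),('a2',(280.3,196.2)))])
s=state();print(s['ee_pos'],s['ee_rot'])
yaw=np.radians(s['ee_rot'][2]);P=np.array([446.9,-122.2]);d=P-s['ee_pos'][:2]
print('dx',d@[np.cos(yaw),np.sin(yaw)],'dy',d@[np.sin(yaw),-np.cos(yaw)])
```

```text
(array([ 447.08590146, -122.66136961,  112.82412109]), [np.float64(0.07056361398304986), np.float64(0.07056361398301231)])
[array([ 460., -120.,  110.]), array([ 433.6, -125.6,  110. ]), array([ 459.2, -120. ,  110. ]), array([ 433.7, -125.5,  110. ])]
[ 435.23745603 -127.79957326  275.58112792] [-1.79986010e+02  6.41453809e-02  1.20992424e+01]
dx 12.57717442209698 dy -3.030649467064559
```

```bash
python3 -m pendant '[[[11.5,-2.7,20],[0,0,0]],[[0,0,45],[0,0,0]],[[0,0,45],[0,0,0]],[[0,0,45],[0,0,0]],[[0,0,30],[0,0,0]],[[0,0,14],[0,0,0]],[[0,0,0],[0,0,0]],[[0,0,0],[0,0,0]]]' 32 30; python3 -m pendant '[[[0,0,0],[0,0,0]],[[0,0,0],[0,0,0]],[[0,0,0],[0,0,0]],[[0,0,0],[0,0,0]],[[0,0,0],[0,0,0]]]' 4 30
```

```text
time_s: 14.0
ee_pos: [446.0, -123.1, 77.3]
ee_rot: [180.0, -0.0, 12.0]
force: [-0.0, -0.9, -0.3]
gripper_width: 31.9
gripper_force: 0.0
time_s: 14.5
ee_pos: [446.8, -122.9, 77.6]
ee_rot: [180.0, -0.1, 12.0]
force: [-0.1, 0.7, 4.8]
gripper_width: 9.4
gripper_force: 30.0
```

```bash
python3 -m pendant '[[[0,0,-15],[0,0,0]],[[0,0,-40],[0,0,0]],[[0,0,-45],[0,0,0]],[[0,0,-45],[0,0,0]],[[0,0,0],[0,0,0]]]'
python3 - <<'E'
from h import *
import pickle
c=pickle.load(open('pics/g1.pkl','rb'));g=cv2.cvtColor(cv2.imread('pics/g1.png'),cv2.COLOR_BGR2GRAY)
for a,b in((266,273),(287,294)):
    print(a,b,[(v,int(g[v,a:b].mean())) for v in range(84,150)])
for v in(118,119,120,121,122):print('bear',v,onz(c,(280,v),95).round(1))
for v in(126,127,128,129):print('coll',v,onz(c,(280,v),91).round(1))
print(ray(c,(280,124)))
# shaft edges
for v in(155,170,185,200):print(v,[int(x) for x in g[v,266:296]])
E
```

```text
time_s: 15.0
ee_pos: [449.8, -123.9, 227.8]
ee_rot: [179.6, -0.7, 12.0]
force: [1.9, -0.4, -0.7]
gripper_width: 9.7
gripper_force: 30.0
266 273 [(84, 113), (85, 113), (86, 113), (87, 113), (88, 93), (89, 110), (90, 111), (91, 112), (92, 112), (93, 112), (94, 112), (95, 112), (96, 111), (97, 111), (98, 112), (99, 111), (100, 111), (101, 111), (102, 111), (103, 111), (104, 112), (105, 110), (106, 111), (107, 111), (108, 112), (109, 110), (110, 110), (111, 111), (112, 110), (113, 110), (114, 110), (115, 109), (116, 111), (117, 110), (118, 109), (119, 100), (120, 111), (121, 118), (122, 114), (123, 114), (124, 113), (125, 115), (126, 116), (127, 75), (128, 50), (129, 64), (130, 64), (131, 66), (132, 64), (133, 63), (134, 65), (135, 64), (136, 65), (137, 66), (138, 66), (139, 66), (140, 65), (141, 65), (142, 65), (143, 62), (144, 71), (145, 111), (146, 116), (147, 113), (148, 113), (149, 114)]
287 294 [(84, 109), (85, 109), (86, 111), (87, 110), (88, 95), (89, 108), (90, 110), (91, 110), (92, 109), (93, 110), (94, 110), (95, 111), (96, 110), (97, 110), (98, 111), (99, 110), (100, 111), (1
[... 840 characters left out ...]
.03111502,  96.31123545, 379.26540128]), array([ 0.00112645, -0.027967  , -0.99960821]))
155 [114, 111, 113, 117, 115, 114, 109, 111, 126, 133, 134, 138, 139, 133, 135, 137, 134, 140, 131, 128, 111, 90, 97, 117, 119, 115, 117, 115, 117, 117]
170 [115, 115, 114, 114, 116, 114, 109, 112, 122, 133, 132, 135, 137, 138, 137, 137, 139, 133, 136, 130, 109, 95, 99, 115, 118, 114, 116, 118, 120, 116]
185 [114, 115, 113, 113, 117, 116, 108, 107, 125, 133, 134, 133, 133, 137, 137, 138, 136, 137, 132, 126, 110, 87, 98, 113, 118, 117, 115, 115, 117, 116]
200 [117, 117, 116, 113, 116, 119, 108, 103, 122, 135, 135, 137, 137, 135, 135, 135, 136, 134, 131, 124, 110, 88, 95, 115, 115, 116, 114, 112, 113, 116]
```

```bash
python3 -m pendant '[[[0,0,0],[0,0,3.2]],[[28.3,-31.4,0],[0,0,0]],[[28.3,-31.4,0],[0,0,0]],[[28.3,-31.4,0],[0,0,0]],[[28.3,-31.4,0],[0,0,0]],[[28.3,-31.4,0],[0,0,0]],[[28.3,-31.4,0],[0,0,0]],[[0,0,0],[0,0,0]]]'; python3 -m pendant '[[[0,0,20],[0,0,0]],[[0,0,20],[0,0,0]],[[0,0,0],[0,0,0]],[[0,0,0],[0,0,0]],[[0,0,0],[0,0,0]]]'; python3 snap.py i1; python3 -c "
import cv2
a=cv2.imread('pics/i1.png');cv2.imwrite('pics/i1z.png',cv2.resize(a[120:345,180:380],(533,600),interpolation=2))"
```

```text
time_s: 15.8
ee_pos: [586.9, 93.5, 219.8]
ee_rot: [-179.9, 0.0, 9.1]
force: [-0.7, -1.3, -0.2]
gripper_width: 9.8
gripper_force: 30.0
time_s: 16.3
ee_pos: [585.6, 89.1, 182.8]
ee_rot: [180.0, -0.1, 8.8]
force: [-0.3, 0.5, 0.3]
gripper_width: 10.3
gripper_force: 30.0
```

View pics/i1z.png

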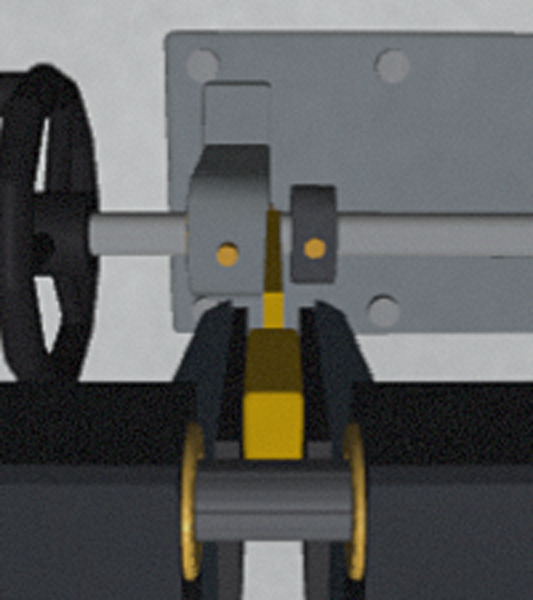

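The spacer hangs above the gap. The bearing face edge is at u≈280.9 and the collar face edge at u≈289.1 in the full picture. The leg tip at u≈282 looks slightly toward the bearing, so I compute the shift.

Run:
```python
from h import *
import pickle
c=pickle.load(open('pics/i1.pkl','rb'));im=cv2.imread('pics/i1.png');g=cv2.cvtColor(im,cv2.COLOR_BGR2GRAY)
for v in(196,212,216):print(v,[(u,int(x)) for u,x in zip(range(272,296),g[v,272:296])])
s=[state()['ee_pos'] for _ in range(1)][0];print(s)
wy=np.array([-np.sin(np.radians(8.8)),np.cos(np.radians(8.8))]);wx=np.array([wy[1],-wy[0]])
f=lambda P:(np.array(P[:2])-[588.3,88.8])
for nm,uv,z in(('bear',(280.9,215),95),('bear',(280.9,200),90),('coll',(289.1,213),91),('coll',(289.1,200),85),('legfar',(282.4,199),112),('bridge',(282.5,238),164),('tabtop',(282.3,280),215)):
    P=onz(c,uv,z);print(nm,P.round(1),'along',(f(P)@wy).round(2),'across',(f(P)@wx).round(2))
print('tcp along',f(s)@wy,'across',f(s)@wx)
y=mask(im,'y');
for v in range(198,292,6):
    q=np.where(y[v,255:305])[0]+255; print(v,(q.min(),q.max()) if len(q) else None,end=' ')
```

```text
196 [(272, 106), (273, 108), (274, 107), (275, 103), (276, 105), (277, 104), (278, 106), (279, 106), (280, 89), (281, 71), (282, 94), (283, 118), (284, 121), (285, 119), (286, 118), (287, 124), (288, 102), (289, 54), (290, 55), (291, 58), (292, 67), (293, 60), (294, 59), (295, 57)]
212 [(272, 111), (273, 116), (274, 114), (275, 117), (276, 111), (277, 116), (278, 106), (279, 84), (280, 58), (281, 53), (282, 52), (283, 47), (284, 50), (285, 89), (286, 132), (287, 142), (288, 133), (289, 94), (290, 65), (291, 67), (292, 66), (293, 63), (294, 109), (295, 141)]
216 [(272, 112), (273, 113), (274, 112), (275, 114), (276, 115), (277, 116), (278, 107), (279, 88), (280, 54), (281, 50), (282, 57), (283, 50), (284, 53), (285, 84), (286, 113), (287, 118), (288, 101), (289, 59), (290, 65), (291, 66), (292, 65), (293, 68), (294, 67), (295, 78)]
[585.69985917  89.15007303 183.04359322]
bear [586.9  91.3  95. ] along 2.7 across -1.0
bear [597.8  93.   90. ] along 2.72 across 10.01
coll [588.4  84.9  91. ] along -3.88 across -0.5
coll [597.6  86.2  85. ] along -3.95 across 8.77
legfar [604.1  92.8 112. ] along 1.56 across 16.25
bridge [593.2  91.2 164. ] along 1.58 across 5.24
tabtop [592.   91.2 215. ] along 1.76 across 4.05
tcp along 0.7437368237599424 across -2.5159767481679163
198 None 204 None 210 (np.int64(296), np.int64(300)) 216 (np.int64(262), np.int64(298)) 222 None 228 None 234 (np.int64(279), np.int64(285)) 240 (np.int64(279), np.int64(285)) 246 None 252 None 258 None 264 None 270 (np.int64(271), np.int64(293)) 276 (np.int64(271), np.int64(293)) 282 (np.int64(271), np.int64(293)) 288 (np.int64(272), np.int64(292))
```

```bash
python3 -m pendant '[[[2,1.8,12],[0,0,0]],[[0,0,0],[0,0,0]],[[0,0,0],[0,0,0]],[[0,0,0],[0,0,0]]]' | sed -n '2p;4p'; python3 snap.py i2
python3 - <<'E'
from h import *
im=cv2.imread('pics/i2.png');g=cv2.cvtColor(im,cv2.COLOR_BGR2GRAY)
for v in range(180,225,4):print(v,' '.join(str(int(x)) for x in g[v,272:298]))
cv2.imwrite('pics/i2z.png',cv2.resize(im[165:265,240:330],(540,600),interpolation=2))
E
```

```text
ee_pos: [587.5, 87.9, 170.0]
force: [0.4, 1.0, -0.6]
180 47 49 49 46 50 46 47 64 105 119 120 119 118 119 117 118 122 119 118 120 120 123 120 119 117 123
184 51 50 45 51 47 48 49 68 109 122 115 115 119 119 120 121 121 119 118 122 118 123 120 117 119 121
188 50 54 50 47 49 48 46 66 104 122 121 119 120 120 117 119 121 122 124 120 118 123 120 119 120 121
192 64 64 58 59 60 63 55 71 101 121 122 120 123 123 119 120 124 121 121 121 117 121 119 123 119 123
196 85 88 82 83 83 84 75 75 105 121 129 123 124 121 121 105 39 34 33 29 32 36 33 36 32 27
200 104 105 103 99 102 102 94 69 54 52 50 49 60 100 126 98 48 57 58 53 59 55 55 58 55 58
204 110 113 109 108 108 108 99 65 53 54 60 54 59 93 113 84 55 67 66 67 62 68 67 66 58 65
208 113 111 113 115 112 116 104 71 57 57 58 56 53 90 116 98 67 68 69 67 69 65 67 67 66 69
212 115 118 113 116 118 117 104 71 52 53 57 52 49 92 133 122 74 65 68 65 68 71 71 70 69 69
216 114 117 116 116 117 121 101 71 48 56 53 53 54 92 137 119 76 66 69 69 65 69 94 117 136 136
220 114 114 115 113 118 117 104 69 54 51 52 50 50 75 120 117 62 64 65 64 88 125 144 140 141 142
224 112 114 114 114 117 116 103 63 55 60 56 51 57 74 91 81 59 64 69 72 70 67 67 66 64 70
```

View pics/i2z.png

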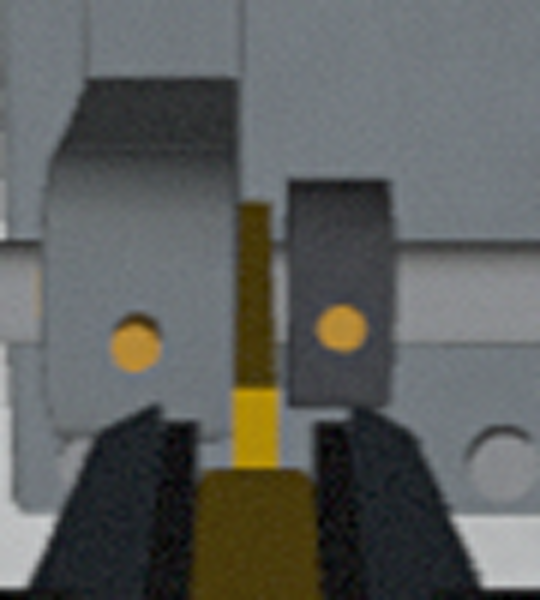

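The zoom at the leg ends shows the leg at u 279.5–285, the bearing edge at 279 and the collar edge at 287.7. It needs about 0.85 mm more towards the collar.

```bash
python3 -m pendant '[[[0,0.85,0],[0,0,0]],[[0,0,5],[0,0,0]],[[0,0,5],[0,0,0]],[[0,0,5],[0,0,0]],[[0,0,0],[0,0,0]],[[0,0,0],[0,0,0]]]' | sed -n '2p;4p'; python3 -m pendant '[[[0,0,5],[0,0,0]],[[0,0,5],[0,0,0]],[[0,0,0],[0,0,0]]]' | sed -n '2p;4p'
```

```text
ee_pos: [587.4, 87.1, 154.7]
force: [-0.1, -0.2, -0.7]
ee_pos: [586.9, 87.0, 144.0]
force: [-0.2, 0.1, -0.7]
```

```bash
python3 -m pendant '[[[0,0,8],[0,0,0]],[[0,0,8],[0,0,0]],[[0,0,8],[0,0,0]],[[0,0,0],[0,0,0]],[[0,0,0],[0,0,0]]]' | sed -n '2p;4p'; python3 -m pendant '[[[0,0,6],[0,0,0]],[[0,0,6],[0,0,0]],[[0,0,4],[0,0,0]],[[0,0,0],[0,0,0]],[[0,0,0],[0,0,0]]]' | sed -n '2p;4p'
```

```text
ee_pos: [587.4, 87.1, 120.6]
force: [0.4, -0.7, 0.1]
ee_pos: [587.5, 87.1, 104.8]
force: [0.5, -0.2, -1.0]
```

```bash
python3 -m pendant '[[[0,0,3],[0,0,0]],[[0,0,0],[0,0,0]],[[0,0,0],[0,0,0]]]' | sed -n '2p;4p'; python3 -m pendant '[[[0,0,2],[0,0,0]],[[0,0,0],[0,0,0]],[[0,0,0],[0,0,0]]]' | sed -n '2p;4p'
```

```text
ee_pos: [587.5, 87.1, 102.0]
force: [1.1, -0.0, -0.7]
ee_pos: [587.5, 87.1, 99.9]
force: [0.3, -0.1, -0.3]
```

```bash
python3 -m pendant '[[[0,0,1],[0,0,0]],[[0,0,0.5],[0,0,0]],[[0,0,0],[0,0,0]]]' | sed -n '2p;4p'; python3 -m pendant '[[[0,0,0.7],[0,0,0]],[[0,0,0],[0,0,0]],[[0,0,0],[0,0,0]]]' | sed -n '2p;4p'
```

```text
ee_pos: [587.4, 87.1, 98.3]
force: [-0.4, 0.1, -1.5]
ee_pos: [587.6, 87.1, 97.8]
force: [0.3, -0.2, 0.3]
```

```bash
python3 -m pendant '[[[0,0,0.7],[0,0,0]],[[0,0,0],[0,0,0]],[[0,0,0],[0,0,0]]]' | sed -n '2p;4p'
```

```text
ee_pos: [587.7, 87.1, 97.5]
force: [-0.9, -0.4, 4.3]
```

Spacer seated (contact at 97.5). I release, rise and go back to the shaft.

```bash
python3 -m pendant '[[[0,0,-0.5],[0,0,0]],[[0,0,0],[0,0,0]],[[0,0,0],[0,0,0]]]' 22| sed -n '2,5p'; python3 -m pendant '[[[0,0,-15],[0,0,0]],[[0,0,-30],[0,0,0]],[[0,0,-45],[0,0,0]],[[0.2,34,0],[0,0,0]],[[0.2,33.5,0],[0,0,0]],[[0,0,0],[0,0,-8.5]],[[0,0,0],[0,0,-8.5]],[[0,0,0],[0,0,-8.5]]]'>/dev/null;  python3 -m pendant '[[[0,0,0],[0,0,-8.5]],[[0,0,0],[0,0,-8.5]],[[0,0,0],[0,0,-8.5]],[[0,0,0],[0,0,-8.5]],[[0,0,0],[0,0,-8.5]],[[0,0,0],[0,0,-8.5]],[[0,0,0],[0,0,-8.5]],[[0,0,0],[0,0,-4.9]]]' 45; python3 -m pendant '[[[0,0,0],[0,0,0]],[[0,0,0],[0,0,0]]]' ; python3 snap.py k1; python3 -c "
import cv2
a=cv2.imread('pics/k1.png');cv2.imwrite('pics/k1z.png',cv2.resize(a[20:220,190:370],(540,600),interpolation=2))"
```

```text
ee_pos: [587.4, 87.1, 97.2]
ee_rot: [180.0, 0.0, 8.8]
force: [-0.3, -0.4, -0.3]
gripper_width: 22.1
time_s: 22.1
ee_pos: [598.2, 20.4, 187.2]
ee_rot: [-180.0, 0.0, 99.0]
force: [0.4, -0.6, 0.2]
gripper_width: 44.9
gripper_force: 0.0
time_s: 22.3
ee_pos: [598.2, 20.5, 187.3]
ee_rot: [-180.0, 0.0, 98.6]
force: [0.1, 0.5, -0.2]
gripper_width: 45.1
gripper_force: 0.0
```

View pics/k1z.png

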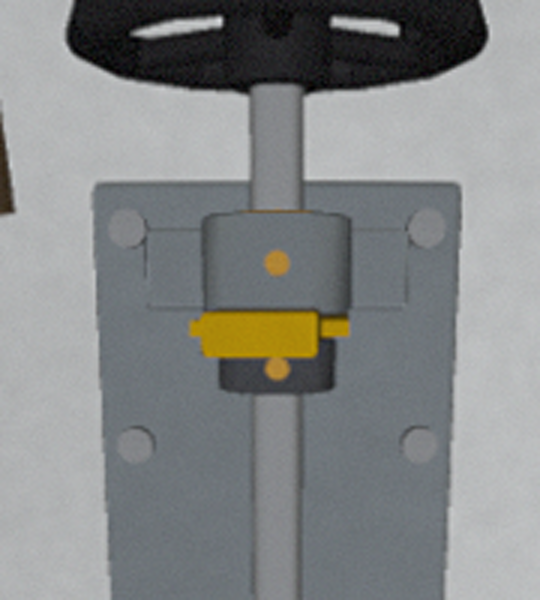

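The picture shows the spacer over the shaft between bearing and collar, its tab at (260,333) tilted a little sideways. Now the second feel.

```bash
python3 -m pendant '[[[0,0,40],[0,0,0]],[[0,0,40],[0,0,0]],[[0,0,40],[0,0,0]],[[0,0,7],[0,0,0]],[[0,0,0],[0,0,0]],[[0,0,0],[0,0,0]]]'| sed -n '2p;4p'; python3 -m pendant '[[[0,0,0],[0,0,0]],[[0,0,0],[0,0,0]],[[0,0,0],[0,0,0]],[[0,0,0],[0,0,0]],[[0,0,0],[0,0,0]],[[0,0,0],[0,0,0]]]' 5 20; python3 -m pendant '[[[0.5,0,0],[0,0,0]],[[0.5,0,0],[0,0,0]],[[0.5,0,0],[0,0,0]],[[0,0,0],[0,0,0]]]'| sed -n '2p;4p'
```

```text
ee_pos: [599.9, 20.5, 62.5]
force: [0.2, 0.6, 0.3]
time_s: 23.55
ee_pos: [598.2, 20.4, 61.0]
ee_rot: [-180.0, 0.0, 98.7]
force: [-2.6, -0.6, 5.3]
gripper_width: 13.2
gripper_force: 20.0
ee_pos: [598.0, 21.5, 61.0]
force: [-2.7, -1.8, 5.5]
```

```bash
python3 -m pendant '[[[0.5,0,0],[0,0,0]],[[0,0,0],[0,0,0]],[[0,0,0],[0,0,0]]]'| sed -n '2p;4p';python3 -m pendant '[[[0.5,0,0],[0,0,0]],[[0,0,0],[0,0,0]],[[0,0,0],[0,0,0]]]'| sed -n '2p;4p'
```

```text
ee_pos: [597.9, 21.9, 61.1]
force: [-2.9, -0.9, 5.6]
ee_pos: [597.9, 22.4, 61.0]
force: [-2.9, -1.9, 6.4]
```

```bash
python3 -m pendant '[[[0.5,0,0],[0,0,0]],[[0,0,0],[0,0,0]],[[0,0,0],[0,0,0]]]'| sed -n '2p;4p'
```

```text
ee_pos: [597.8, 22.9, 61.0]
force: [-1.9, -1.6, 5.8]
```

```bash
python3 -m pendant '[[[0.5,0,0],[0,0,0]],[[0,0,0],[0,0,0]],[[0,0,0],[0,0,0]]]'| sed -n '2p;4p';python3 -m pendant '[[[0.5,0,0],[0,0,0]],[[0,0,0],[0,0,0]],[[0,0,0],[0,0,0]]]'| sed -n '2p;4p'
```

```text
ee_pos: [597.8, 22.9, 61.1]
force: [-2.6, -3.1, 5.3]
ee_pos: [597.8, 22.9, 61.0]
force: [-1.9, -4.3, 4.2]
```

```bash
python3 -m pendant '[[[0.5,0,0],[0,0,0]],[[0,0,0],[0,0,0]],[[0,0,0],[0,0,0]]]'| sed -n '2p;4p'
```

```text
ee_pos: [597.8, 23.0, 61.0]
force: [-1.9, -5.7, 5.2]
```

```bash
python3 -m pendant '[[[0.5,0,0],[0,0,0]],[[0,0,0],[0,0,0]],[[0,0,0],[0,0,0]]]'| sed -n '2p;4p'
```

```text
ee_pos: [597.8, 23.0, 61.1]
force: [-1.6, -7.6, 5.1]
```

Stop against the spacer at y≈23.0, which leaves about 2.6 mm of play. Now I push back in.

```bash
python3 -m pendant '[[[-1,0,0],[0,0,0]],[[-1,0,0],[0,0,0]],[[-1,0,0],[0,0,0]],[[-0.5,0,0],[0,0,0]],[[-0.5,0,0],[0,0,0]],[[-0.5,0,0],[0,0,0]],[[0,0,0],[0,0,0]]]'| sed -n '2p;4p';python3 -m pendant '[[[-0.5,0,0],[0,0,0]],[[-0.5,0,0],[0,0,0]],[[0,0,0],[0,0,0]]]'| sed -n '2p;4p'
```

```text
ee_pos: [598.0, 21.3, 61.0]
force: [-2.5, 1.5, 6.9]
ee_pos: [598.1, 20.4, 61.0]
force: [-3.1, 1.4, 5.7]
```

```bash
python3 -m pendant '[[[-0.5,0,0],[0,0,0]],[[-0.5,0,0],[0,0,0]],[[0,0,0],[0,0,0]]]'| sed -n '2p;4p'
```

```text
ee_pos: [598.1, 20.4, 61.0]
force: [-3.1, 3.8, 5.7]
```

```bash
python3 -m pendant '[[[-0.5,0,0],[0,0,0]],[[-0.5,0,0],[0,0,0]],[[0,0,0],[0,0,0]],[[0,0,0],[0,0,0]]]'| sed -n '2p;4p'
```

```text
ee_pos: [598.1, 20.3, 61.0]
force: [-3.1, 6.6, 6.1]
```

```bash
python3 -m pendant '[[[0,0,0],[0,0,0]],[[0,0,0],[0,0,0]],[[0,0,0],[0,0,0]],[[0,0,0],[0,0,0]]]' 45|sed -n '2,5p'; python3 -m pendant '[[[0,0,-20],[0,0,0]],[[0,0,-40],[0,0,0]],[[0,0,-45],[0,0,0]],[[0,0,-22],[0,0,0]],[[0,0,0],[0,0,0]],[[0,0,0],[0,0,0]],[[0,0,0],[0,0,0]]]'; python3 snap.py f1
python3 - <<'E'
from h import *
a=cv2.imread('pics/f1.png');k=cv2.imread('pics/k1.png')
print([b for b in blobs(mask(a,'y'))],[b for b in blobs(mask(k,'y'))])
for im in(a,k):
    g=cv2.cvtColor(im,cv2.COLOR_BGR2GRAY);print([int(x) for x in g[130:160,285:298].mean(1)])
E
```

```text
ee_pos: [598.7, 17.7, 60.3]
ee_rot: [-180.0, 0.0, 98.7]
force: [-0.0, 0.1, 0.1]
gripper_width: 42.5
time_s: 28.85
ee_pos: [597.5, 17.8, 185.5]
ee_rot: [-179.8, -0.0, 98.7]
force: [0.4, 0.1, -1.3]
gripper_width: 45.0
gripper_force: 0.0
[([283.9, 103.7], [281, 100, 7, 8, 43]), ([279.9, 129.6], [255, 122, 53, 21, 720]), ([55.5, 243.5], [50, 241, 12, 6, 60]), ([6.5, 257.8], [0, 252, 19, 15, 168]), ([178.2, 302.5], [175, 287, 7, 29, 108]), ([385.7, 301.8], [382, 287, 8, 29, 127]), ([179.2, 327.4], [176, 317, 10, 20, 91]), ([384.6, 327.9], [379, 317, 11, 20, 94])] [([281.9, 107.1], [279, 104, 7, 7, 43]), ([278.0, 131.4], [253, 124, 53, 22, 706]), ([55.5, 245.9], [50, 243, 12, 7, 62]), ([5.5, 259.4], [0, 255, 17, 12, 116]), ([385.6, 301.4], [382, 287, 8, 28, 127]), ([178.2, 302.7], [175, 288, 7, 28, 113]), ([384.5, 328.2], [379, 317, 10, 20, 92]), ([179.3, 327.5], [176, 318, 10, 19, 88])]
[131, 131, 131, 131, 132, 133, 134, 89, 78, 83, 84, 83, 77, 68, 64, 62, 63, 62, 83, 118, 121, 119, 118, 118, 119, 119, 119, 119, 119, 118]
[126, 125, 122, 119, 121, 120, 121, 121, 118, 83, 66, 70, 72, 74, 68, 66, 64, 63, 62, 61, 64, 96, 117, 117, 117, 116, 116, 117, 117, 117]
```

```bash
python3 -c "
from workcell import *
print(job_done())"
```

```text
the job is handed in; nothing more can be done
None
```

I handed the job in: the play felt was about 6.6 mm, so I fitted the 4 mm yellow spacer; a second feel of both stops gave about 2.6 mm, and I left the shaft pushed in (no judged result was returned).

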